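# Tap the brass nut blank for the wick rig

### The job

Finish cutting the thread in the brass nut blank, using the crank with the orange knob: turn it clockwise (seen from above) half a turn, back a quarter turn to break the chip, then clockwise half a turn again until it stops, and let go. Leave the crank with the blue knob alone.

Things in the scene. Friction and masses are not known exactly. Their poses are not given: they have to be found in the camera images.
- brass_crank (a joint): Angle of the crank with the orange knob, rad: within 0.15 of 0 at the start, growing as it turns clockwise seen from above. Rigid stops at 4.71 (three quarters of a turn on) and, backwards, at -0.3. It stays where it is left; turning it takes about 4 N at the knob. The tap, with the knob, sinks 2 mm per turn.
- brass_knob_mid (a point): Centre, half-way up, of the upright orange knob at the crank's end: a cylinder 22 mm across, 45 mm tall, from 84 to 129 mm above the table. It spins freely about its own upright axis, so a gripper holding it can keep its direction all the way round. It travels on a level circle of 55 mm radius; nothing on the crank or bed but the knob is higher than 84 mm.
- brass_axis (a point): Point on that crank's upright turning axis, level with the knob's middle (106.5 mm above the table): centre of the knob's circle. The tap below stands in a hexagonal brass nut blank (30 mm across flats) on a fixed round grey bed, 140 mm across. Its x axis points away from the knob's place at crank angle 0; white ticks on the bed mark that place and every quarter turn.
- steel_crank (a joint): Angle of the other, alike crank with the blue knob, whose tap stands in a round aluminium boss on its own bed; rad, 0 at the start, clockwise positive. It is to be left alone. The two axes are at least 240 mm apart, on the left and on the right of the table's middle, either way round.
There are look-alikes about, which are no part of the job. What is shaped like the part that bears steel_crank but red is not meant.

How it is judged:
By the outcome, as a careful person would: the job done as asked, in the order asked, and still so for the second after the job is handed in, with the robot touching nothing.
It also fails if it takes over 48 s, if anything falls off the work surface, if the arm or the gripper's body presses on something with over 40 N, if the wrist force passes 120 N, or if a joint passes its speed limit or range.

### The arm

A 6-joint arm with a two-finger parallel gripper is mounted at the origin on the work surface. World frame = base frame: x ahead of the robot, y to its left, z up, the work surface at z = 0. Lengths are in m, angles in rad, forces in N, time in s.
With the tool pointing down it reaches from about 0.35 to 0.975 m from the base axis. Payload 4.9 kg.
Tool frame: the origin (TCP) lies midway between the tips of the shut fingers; the grasp point (between the pads) lies 19 mm behind it; z points along the fingers, y is the line along which they close (so a half turn about z gives the same grasp; the last joint's range is limited). The gripper opens to 85 mm and grips with 20 to 120 N. Pads are 22 mm wide; open, the fingers measure 114 mm over their backs; the gripper's body (76 mm by 85 mm) begins 54 mm behind the grasp point. The pads swing forward as they close: fully open they stand 13 mm farther back than shut.
Start: joints at [1.188, 0.053, 1.613, -0, 1.476, -0.119], TCP at [0.163, 0.603, 0.231] pointing down, gripper open.
Joint ranges: [-3.01, 3.01], [-1.01, 2.22], [0.06, 2.58], [-1.02, 4.17], [0.09, 2.62], [-3.14, 3.14]. Speed limits (rad/s): [2.57, 2.57, 3.14, 3.14, 3.14, 3.14].

### API

Orientations are given as a unit quaternion [w, x, y, z].
In Python, from plant import * gives the robot as it stands.
- The arm moves only by the tool jog_arm, never from a script. Its argument "targets" is a list of rows, each a list of 3 entries, a list of its own where there are three numbers: the shift along the tool's x, y, z in units of 25 mm (1.0 is 25 mm), then the turn, a rotation vector about the tool's x, y, z in units of 8 degrees (1.0 is 8 degrees), then the opening in per cent of the stroke, from 0 (shut) to 100 (fully open). A call has 1 to 8 rows; each row is the pose to reach, as a shift and turn from the pose commanded when the call began, along the tool's axes at that moment; what a row does not reach only later rows make up. A row lasts 1/8 s, in which the tool goes at most 62.5 mm and 10.7 degrees, less where a joint would pass 70% of its speed; a pose out of reach is approached as far as the arm can. A call with a gripper value outside its range is refused whole. The fingers move at their own pace and stop on an object; the grip force is fixed at half the most. Time passes only in rows, so rows that repeat a pose let the fingers close. It gives the time, the measured TCP pose, the force, the opening and the grip force at its end, in the units of the state.
- state(): the state, without advancing time (a new reading comes with each control period).
- grab_frame(name): name is "scene" or "top" or "wrist"; returns (picture, depth): 384x512x3 uint8, red, green, blue; 384x512 float32, m along the optical axis (not along the pixel's ray), 0 where there is no reading.
- camera_params(name): a dict with "fovy" (degrees; the focal length in pixels is half the picture's height over the tangent of half this angle, whatever the lens; pixels are square), "cx", "cy" (the principal point, pixels), "rvec" (rotation vector, rad) and "tvec" (3), from world to camera coordinates, as OpenCV has them; the wrist camera has in their place "hand_eye" (4x4, takes a point from camera to tool coordinates, whose origin is the TCP and whose axes are the flange's). Camera axes: x right, y down, z forward; pixel columns grow to the right and rows downward; lengths in m; the calibration is good to about 2 mm. A picture is of the moment at which its call begins: read the wrist's pose just before it. camera_params takes no time and is no camera call.
- job_done(): hands the job in; it is judged then, once.
The state is a dict: "time": time; "joint_pos": joint angles; "joint_vel": joint speeds; "joint_efforts": joint torques, N m; "tool_pos": TCP position; "tool_rot": TCP orientation; "contact_force": force on the tool from outside, world axes, zero at the start; "ft_torque": the same for the moment, N m; "gripper_width": opening from 0.0 (shut) to 1.0 (fully open); "grasp_force": force on a finger pad.
Only numpy, scipy, OpenCV 4.12 (cv2) and the standard library are available. Lean on these libraries where they do the work, as an engineer would, in place of code of your own. Each camera call takes 0.05 s, during which the arm holds its last target. There are 200 camera calls.

## Working session

There is one attempt and no reset: what is moved stays moved. The work goes in short steps, Python scripts to look and compute and a tool call to move; the robot and the scene stay as the last step left them, time stands still between calls to the robot, and variables do not carry over. Pictures are saved under pics/ and viewed, at most 10 in all, crops included, and the job is handed in when it is done.

Besides the shell and the picture viewer there is one more tool, called as name(argument=value, ...) on one line, values as JSON. jog_arm: Moves the arm, as the interface text tells. Its arguments: {"type":"object","properties":{"targets":{"type":"array"}},"required":["targets"]}

```bash
mkdir -p pics; ls; python3 - <<'E'
from plant import *
import cv2
print(state())
for n in ("scene","top"):
    im,d=grab_frame(n); cv2.imwrite(f"pics/{n}0.png",im[:,:,::-1]); print(n,camera_params(n))
    import numpy as np; np.savez(f"/tmp/{n}0.npz",im=im,d=d)
print(camera_params("wrist"))
E
```

```text
pics
{'time': 0.0, 'joint_pos': array([ 1.18798717e+00,  5.33517905e-02,  1.61432000e+00,  4.45253164e-07,
        1.47599181e+00, -1.19037508e-01]), 'joint_vel': array([-2.11528308e-03,  2.47282348e-05, -1.04257803e-03,  2.19266640e-03,
        8.29922981e-04,  6.55782424e-04]), 'joint_efforts': array([ 5.70767170e-04, -3.93689740e+01, -3.70172453e+01, -7.98731116e-05,
        7.26113882e-03, -1.41425568e-05]), 'tool_pos': array([0.16273664, 0.6027871 , 0.23005063]), 'tool_rot': array([-2.57321686e-04,  1.31503774e-01,  9.91315129e-01, -1.00299318e-03]), 'contact_force': array([-0.07932194, -0.24755817, -0.57011818]), 'ft_torque': array([-0.00602092,  0.01838009,  0.02833124]), 'grasp_force': 0.0, 'gripper_width': 1.0007588557581575}
scene {'fovy': 46.51485371422173, 'cx': 246.2223397414707, 'cy': 191.44568492693392, 'rvec': array([ 1.72743201,  2.02132779, -0.62641153]), 'tvec': array([ 0.12915371, -0.28482007,  1.36427589])}
top {'fovy': 54.83901831784881, 'cx': 255.36871969770692, 'cy': 186.51386371805037, 'rvec': array([ 2.22309759, -2.1530577 ,  0.12522078]), 'tvec': array([-0.08731225,  0.44651096,  0.95153485])}
{'fovy': 71.92141280021876, 'cx': 251.90235829656777, 'cy': 192.5609491771499, 'hand_eye': array([[ 3.99750028e-04, -9.59523407e-01, -2.81628605e-01,
         7.10767763e-02],
       [ 9.99999918e-01,  3.64676084e-04,  1.76952042e-04,
         4.70993865e-04],
       [-6.70864097e-05, -2.81628653e-01,  9.59523474e-01,
        -1.41647516e-01],
       [ 0.00000000e+00,  0.00000000e+00,  0.00000000e+00,
         1.00000000e+00]])}
```

View pics/scene0.png

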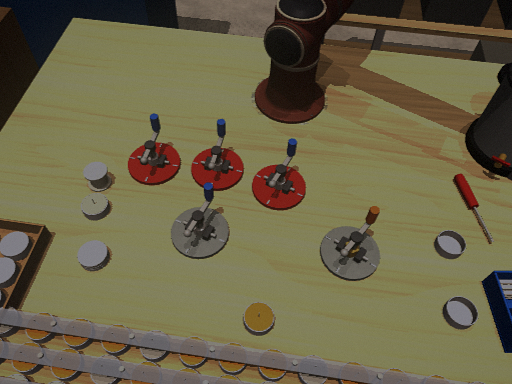

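View pics/top0.png

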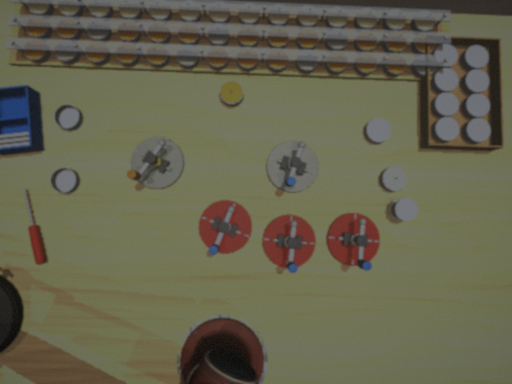

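Scene view: the orange-knob crank is at (373,215) on the grey bed at (350,252). The blue-knob crank on its grey bed is at (200,232), and three red-bed look-alikes with blue knobs are at (154,162), (217,168) and (279,186). In the top view the orange knob is at (133,175) on the bed at (157,163). It is the only orange knob and stands on a grey bed, so it is the one meant. Next I'll measure it and confirm in a crop.

```bash
cat > h.py <<'E'
import numpy as np, cv2
from scipy.spatial.transform import Rotation as R
def cam(p, T=None):
    """returns f,cx,cy,Rcw,origin"""
    f=192/np.tan(np.radians(p["fovy"])/2)
    if "rvec" in p:
        Rw=cv2.Rodrigues(np.array(p["rvec"]))[0]; return f,p["cx"],p["cy"],Rw.T,-Rw.T@p["tvec"]
    M=T@p["hand_eye"]; return f,p["cx"],p["cy"],M[:3,:3],M[:3,3]
def ray(c,u,v):
    f,cx,cy,A,o=c; d=A@np.array([(u-cx)/f,(v-cy)/f,1.]); return o,d
def onz(c,u,v,z):
    o,d=ray(c,u,v); return o+d*(z-o[2])/d[2]
def toolT(s):
    T=np.eye(4); q=s["tool_rot"]; T[:3,:3]=R.from_quat([q[1],q[2],q[3],q[0]]).as_matrix(); T[:3,3]=s["tool_pos"]; return T
def cloud(c,d):
    v,u=np.mgrid[:384,:512]; f,cx,cy,A,o=c
    P=np.stack([(u-cx)/f*d,(v-cy)/f*d,d],-1); return P@A.T+o
def orange(im):
    h=cv2.cvtColor(im,cv2.COLOR_RGB2HSV); return (h[...,0]>5)&(h[...,0]<17)&(h[...,1]>170)&(h[...,2]>70)
E
python3 - <<'E'
from plant import *
from h import *
cs={}
for n,(u,v),(bu,bv) in (("scene",(373,215),(350,252)),("top",(133,175),(157,163))):
    z=np.load(f"/tmp/{n}0.npz"); im,d=z["im"],z["d"]; c=cam(camera_params(n)); cs[n]=c
    print(n,im[v,u]); m=orange(im).astype(np.uint8); w=np.zeros_like(m); w[v-25:v+25,u-25:u+25]=1; m*=w
    ys,xs=np.nonzero(m); print("knob px",xs.mean(),ys.mean(),len(xs),xs.min(),xs.max(),ys.min(),ys.max())
    P=cloud(c,d); K=P[m>0]; K=K[d[m>0]>0]; print("knob cloud med",np.median(K,0),"zrange",np.percentile(K[:,2],[2,98]))
    print("knob onz .1065",onz(c,xs.mean(),ys.mean(),.1065), "top z .129",onz(c,xs.mean(),ys.mean(),.129))
    # bed: grey, near
    h=cv2.cvtColor(im,cv2.COLOR_RGB2HSV); g=((h[...,1]<45)).astype(np.uint8); w[:]=0; w[bv-45:bv+45,bu-45:bu+45]=1; g*=w
    g=cv2.morphologyEx(g,cv2.MORPH_CLOSE,np.ones((7,7)))
    k=max(cv2.findContours(g,cv2.RETR_EXTERNAL,cv2.CHAIN_APPROX_NONE)[0],key=cv2.contourArea)
    e=cv2.fitEllipse(cv2.convexHull(k)); print("bed",e)
    B=P[g>0]; bz=np.median(B[:,2]); print("bed z",bz,"centre",onz(c,*e[0],bz), onz(c,*e[0],0.012))
    cr=im[max(0,bv-60):bv+60,bu-70:bu+70]; cv2.imwrite(f"pics/{n}crop.png",cv2.resize(cr[:,:,::-1],None,fx=3,fy=3,interpolation=cv2.INTER_CUBIC))
a=cv2.imread("pics/scenecrop.png");b=cv2.imread("pics/topcrop.png")
cv2.imwrite("pics/crop1.png",cv2.resize(np.hstack([a,b]),(800,343)))
E
```

```text
scene [64 32 15]
knob px 374.1475409836066 209.54098360655738 61 370 378 206 213
knob cloud med [0.45950934 0.22052197 0.12900246] zrange [0.12689599 0.13119842]
knob onz .1065 [0.44314702 0.22668318 0.1065    ] top z .129 [0.4588679  0.22088577 0.129     ]
bed ((351.05517578125, 250.62631225585938), (57.72208023071289, 60.645023345947266), 66.92428588867188)
bed z 0.012758018760772427 centre [0.50335512 0.19532325 0.01275802] [0.50292747 0.19547353 0.012     ]
top [113  88  41]<stdin>:7: RuntimeWarning: Mean of empty slice.
  ret = ret.dtype.type(ret / rcount)
Traceback (most recent call last):
ValueError: zero-size array to reduction operation minimum which has no identity
```

```bash
sed -i 's/(h\[...,1\]>170)&(h\[...,2\]>70)/(h[...,1]>165)\&(h[...,2]>45)/; s/<17/<18/' h.py
python3 - <<'E'
from plant import *
from h import *
for n,(u,v),(bu,bv) in (("scene",(373,215),(350,252)),("top",(133,175),(157,163))):
    z=np.load(f"/tmp/{n}0.npz"); im,d=z["im"],z["d"]; c=cam(camera_params(n))
    m=orange(im).astype(np.uint8); w=np.zeros_like(m); w[v-25:v+25,u-25:u+25]=1; m*=w
    ys,xs=np.nonzero(m); P=cloud(c,d)
    if len(xs):
        K=P[m>0]; t=K[:,2]>.122; print(n,"knob px",xs.mean(),ys.mean(),len(xs),"top cloud",K[t].mean(0),t.sum())
    D=np.linalg.norm(P[...,:2]-onz(c,bu,bv,.02)[:2],axis=-1)
    b=((P[...,2]>.006)&(D<.09)).astype(np.uint8)
    low=b*(P[...,2]<.03); q=P[low>0]; 
    print("bed z",np.median(q[:,2]))
    h=P[(P[...,2]>.115)&(D<.1)]; print("knob by height",h.mean(0),len(h), h.min(0),h.max(0))
    k=max(cv2.findContours(low.astype(np.uint8),cv2.RETR_EXTERNAL,cv2.CHAIN_APPROX_NONE)[0],key=cv2.contourArea)[:,0]
    E=np.array([onz(c,*p,np.median(q[:,2]))[:2] for p in k]); 
    from scipy.optimize import least_squares
    r=least_squares(lambda x:np.hypot(*(E-x[:2]).T)-x[2],[*E.mean(0),.07],loss="soft_l1",f_scale=.002); print("bed circle",r.x)
    cr=im[max(0,bv-60):bv+60,bu-70:bu+70]; cr=np.clip(cr*(1.0 if n=="scene" else 1.6),0,255).astype(np.uint8); cv2.imwrite(f"pics/{n}crop.png",cv2.resize(cr[:,:,::-1],(400,343),interpolation=cv2.INTER_CUBIC))
cv2.imwrite("pics/crop1.png",np.hstack([cv2.imread("pics/scenecrop.png"),cv2.imread("pics/topcrop.png")]))
E
```

```text
scene knob px 372.1907894736842 214.31578947368422 152 top cloud [0.46772515 0.21803257 0.13943622] 74
bed z 0.01216300609492632
knob by height [0.46129332 0.2209723  0.12630181] 98 [0.44749096 0.21131612 0.11501936] [0.47002069 0.23169898 0.13232139]
bed circle [0.50889845 0.19252163 0.06700933]
bed z 0.011704898766695226
knob by height [0.45925844 0.21780426 0.12706384] 81 [0.4496818  0.20793071 0.11527961] [0.46926327 0.22917233 0.13288276]
bed circle [0.50343776 0.18359802 0.06353146]
```

View pics/crop1.png

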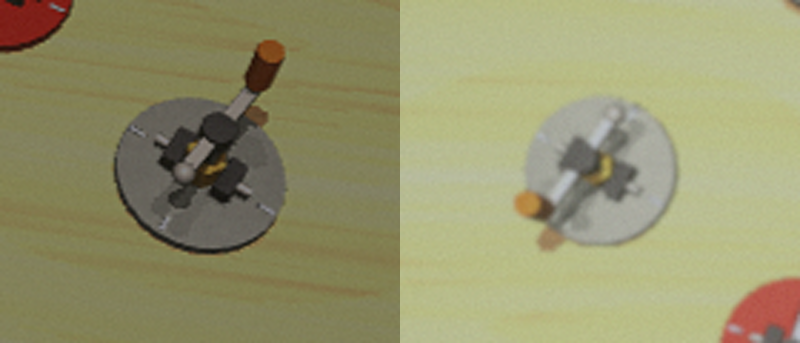

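The crop confirms it: orange knob at (260,65) in the left half, gold hex blank in the jaws, grey bed. Before moving I'll check the dark object near the start pose and compute the viewing move.

```bash
python3 - <<'E'
from plant import *
from h import *
for n,pts in (("top",[(5,310),(12,300)]),("scene",[(490,150),(500,100),(480,140)])):
    z=np.load(f"/tmp/{n}0.npz"); P=cloud(cam(camera_params(n)),z["d"])
    for u,v in pts: print(n,u,v,P[v,u])
T=toolT(state()); print(T[:3,:3]); print(T[:3,:3].T@(np.array([.47,.20,.22])-T[:3,3])/.025)
E
```

```text
top 5 310 [0.12681117 0.52265073 0.05735139]
top 12 300 [0.14411464 0.52559853 0.02812826]
scene 490 150 [0.16703887 0.5470163  0.0554901 ]
scene 500 100 [0.11347058 0.52365793 0.1801562 ]
scene 480 140 [0.13028142 0.52850094 0.05101723]
[[-9.65400756e-01  2.60769789e-01 -7.04820284e-04]
 [ 2.60770634e-01  9.65399289e-01 -1.69987475e-03]
 [ 2.37157020e-04 -1.82485680e-03 -9.99998307e-01]]
[-16.06677313 -12.35116125   0.42646962]
```

jog_arm(targets=[[[0,0,-2],[0,0,0],100],[[0,0,-3],[0,0,0],100],[[-2,-1.5,-3],[0,0,0],100],[[-4,-3,-3],[0,0,0],100],[[-6,-4.6,-3],[0,0,0],100],[[-8,-6.2,-3],[0,0,0],100],[[-10,-7.7,-3],[0,0,0],100],[[-12,-9.2,-2],[0,0,0],100]])

```text
time: 1.1
tool_pos: [0.3899, 0.3074, 0.2857]
tool_rot: [0.002, 0.132, 0.991, 0.001]
contact_force: [0.5, -0.1, 0.3]
gripper_width: 1.001
grasp_force: 0.0
```

jog_arm(targets=[[[-2,-1.6,1],[0,0,0],100],[[-4,-3.2,2.4],[0,0,0],100],[[-4,-3.2,2.4],[0,0,0],100]])

```text
time: 1.48
tool_pos: [0.4636, 0.2027, 0.2209]
tool_rot: [-0.002, 0.133, 0.991, -0.001]
contact_force: [-0.6, 0.8, 0.2]
gripper_width: 0.996
grasp_force: 0.0
```

```bash
python3 - <<'E'
from plant import *
from h import *
s=state(); im,d=grab_frame("wrist"); np.savez("/tmp/w1.npz",im=im,d=d,T=toolT(s)); print(s["tool_pos"],s["joint_pos"])
cv2.imwrite("pics/w1.png",cv2.resize(im[:,:,::-1],(768,576)))
E
```

```text
[0.46364549 0.20274327 0.22094689] [ 2.65185877e-01 -2.27445384e-01  1.89299595e+00 -2.15840873e-04
  1.48100118e+00 -1.03784768e+00]
```

View pics/w1.png

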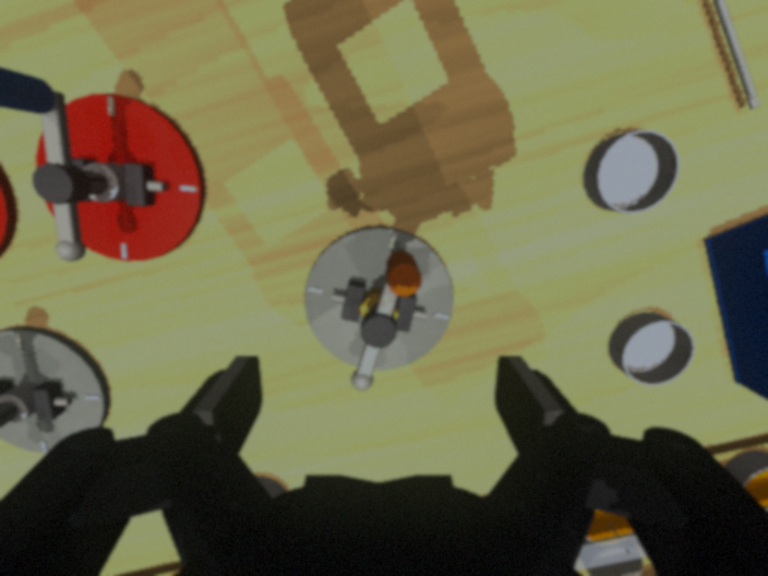

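The wrist view shows the bed centre near (378,298). Ticks are at (316,291), (441,317) and (393,243), and the knob is at (403,275), close to the (393,243) tick, which is therefore angle 0. Now I'll measure these precisely.

```bash
cat > bed.py <<'E'
from plant import *
from h import *
from scipy.optimize import least_squares
def run(fn,ctr=(.505,.19),zb=.012):
    z=np.load(fn); im,d,T=z["im"],z["d"],z["T"]; c=cam(camera_params("wrist"),T); P=cloud(c,d)
    h=cv2.cvtColor(im,cv2.COLOR_RGB2HSV).astype(int)
    v,u=np.mgrid[:384,:512]; o,_=ray(c,0,0); f,cx,cy,A,_=c
    D=np.stack([(u-cx)/f,(v-cy)/f,np.ones(u.shape)],-1)@A.T; Z=o+D*((zb-o[2])/D[...,2])[...,None]
    r=np.hypot(Z[...,0]-ctr[0],Z[...,1]-ctr[1])
    g=((h[...,1]<60)&(r<.09)).astype(np.uint8); g=cv2.morphologyEx(g,cv2.MORPH_CLOSE,np.ones((3,3)))
    k=max(cv2.findContours(g,cv2.RETR_EXTERNAL,cv2.CHAIN_APPROX_NONE)[0],key=cv2.contourArea)[:,0]
    E=Z[k[:,1],k[:,0],:2]; q=least_squares(lambda x:np.hypot(*(E-x[:2]).T)-x[2],[*ctr,.07],loss="soft_l1",f_scale=.001).x
    print("bed z",np.median(P[g>0][:,2]),"circle",q)
    r=np.hypot(Z[...,0]-q[0],Z[...,1]-q[1])
    t=((r>.052)&(r<.068)&(h[...,1]<60)); thr=np.percentile(h[...,2][t],50)+25
    t&=h[...,2]>thr
    n,l,st,_=cv2.connectedComponentsWithStats(t.astype(np.uint8))
    for i in range(1,n):
        if st[i,4]>=4:
            m=Z[l==i][:,:2].mean(0)-q[:2]; print("tick",st[i,4],(u[l==i].mean(),v[l==i].mean()),"r",np.hypot(*m),"ang deg",np.degrees(np.arctan2(m[1],m[0])))
    m=orange(im)&(np.hypot(P[...,0]-q[0],P[...,1]-q[1])<.08)
    kt=m&(abs(P[...,2]-.129)<.006)&(h[...,2]>np.percentile(h[...,2][m],50) if 0 else m)
    K=np.stack([Z[kt][:,0],Z[kt][:,1]],1)
    Pk=P[kt]; e=cv2.minEnclosingCircle(Pk[:,:2].astype(np.float32)); print("knob top",len(Pk),Pk.mean(0),"circle",e, "px",u[kt].mean(),v[kt].mean(),"onz",onz(c,u[kt].mean(),v[kt].mean(),.129))
    kk=Pk.mean(0)[:2]-q[:2]; print("knob r",np.hypot(*kk),"ang",np.degrees(np.arctan2(kk[1],kk[0])))
E
python3 -c "
import bed; bed.run('/tmp/w1.npz')"
```

```text
bed z 0.011166157148629952 circle [0.50591263 0.19175796 0.06892004]
tick 62 (np.float64(245.48387096774192), np.float64(239.83870967741936)) r 0.05973130950812535 ang deg -24.9101349080795
knob top 378 [0.45875641 0.22044835 0.12769578] circle ((0.4595157504081726, 0.22011783719062805), 0.010945999994874) px 268.8121693121693 185.34391534391534 onz [0.45838019 0.22046487 0.129     ]
knob r 0.055198263558572686 ang 148.6831915931261
```

```bash
python3 - <<'E'
from plant import *
from h import *
z=np.load('/tmp/w1.npz'); im=z["im"]; c=cam(camera_params("wrist"),z["T"]); q=np.array([.5059,.1918])
V=im.min(2).astype(float)
T=[]
for u,v in ((211,194),(294,211),(262,162)):
    w=V[v-7:v+8,u-8:u+9]; b=w-np.median(w); m=b>0.5*b.max(); n,l=cv2.connectedComponents(m.astype(np.uint8))
    i=max(range(1,n),key=lambda i:(b*(l==i)).sum()); yy,xx=np.nonzero(l==i); p=(u-8+xx.mean(),v-7+yy.mean())
    X=onz(c,*p,.012)[:2]; T.append(X); a=X-q; print(p,len(xx),X,np.hypot(*a),np.degrees(np.arctan2(a[1],a[0])))
e=T[0]-T[1]; print("quarter-line mid",(T[0]+T[1])/2,"dir",np.degrees(np.arctan2(e[1],e[0])),np.hypot(*e))
E
```

```text
(np.float64(209.62962962962962), np.float64(193.2962962962963)) 27 [0.47908881 0.13790589] 0.06019480635674384 -116.44938832230204
(np.float64(294.0), np.float64(210.57692307692307)) 26 [0.53451473 0.24471399] 0.06015557609365336 61.596450877208554
(np.float64(260.2962962962963), np.float64(161.33333333333334)) 27 [0.4545695  0.21680258] 0.05709596878583664 154.02974448531
quarter-line mid [0.50680177 0.19130994] dir -117.426150195621 0.12033288308714155
```

Axis ≈ (0.506, 0.1915) and angle 0 is at heading 152.6°. The knob is at (0.4595, 0.2203), heading 148.5°, so the crank starts at about 4°. Moving over the knob.

jog_arm(targets=[[[0.35,0.64,1],[0,0,0],100],[[0.35,0.64,2],[0,0,0],100],[[0.35,0.64,2.5],[0,0,0],80],[[0.35,0.64,2.5],[0,0,0],80],[[0.35,0.64,2.5],[0,0,0],80]])

```text
time: 2.15
tool_pos: [0.4602, 0.2237, 0.163]
tool_rot: [0.001, 0.131, 0.991, 0.0]
contact_force: [0.2, 0.3, 0.3]
gripper_width: 0.802
grasp_force: 0.0
```

```bash
python3 - <<'E'
from plant import *
from h import *
s=state(); T=toolT(s); im,d=grab_frame("wrist"); np.savez("/tmp/w2.npz",im=im,d=d,T=T); print(s["tool_pos"],s["tool_rot"],s["gripper_width"])
c=cam(camera_params("wrist"),T); P=cloud(c,d); m=orange(im)&(abs(P[...,2]-.129)<.006)&(np.hypot(P[...,0]-.4595,P[...,1]-.22)<.03)
K=P[m]; print(len(K),K.mean(0),cv2.minEnclosingCircle(K[:,:2].astype(np.float32)))
t=np.array([*K[:,:2].mean(0),.090]); print(T[:3,:3].T@(t-T[:3,3])/.025); print(T[:3,:3])
cv2.imwrite("pics/w2.png",cv2.resize(im[:,:,::-1],(768,576)))
E
```

```text
[0.46021197 0.22366745 0.16296638] [9.36149689e-04 1.31325757e-01 9.91338710e-01 4.81439707e-04] 0.8020238829081624
664 [0.45858435 0.22074712 0.12766539] ((0.4593160152435303, 0.22039486467838287), 0.010799472220242023)
[ 0.03749176 -0.13323919  2.91843683]
[[-9.65505338e-01  2.60375712e-01  1.98253372e-03]
 [ 2.60377514e-01  9.65506628e-01  7.08658503e-04]
 [-1.72963198e-03  1.20042077e-03 -9.99997784e-01]]
```

View pics/w2.png

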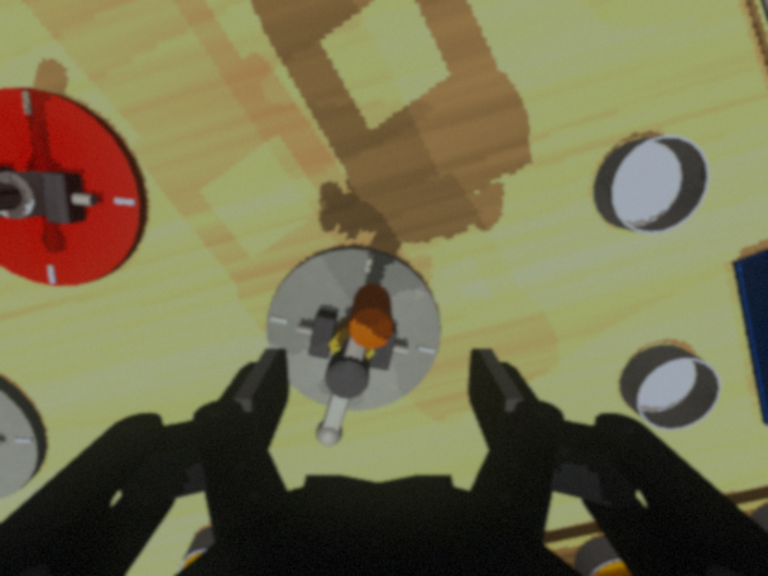

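The knob top at (372,325) lies between the pads at about 275 and 482, with a small y correction left. Descending and gripping.

jog_arm(targets=[[[0.02,-0.13,0.6],[0,0,0],80],[[0.02,-0.13,1.4],[0,0,0],80],[[0.02,-0.13,2.2],[0,0,0],80],[[0.02,-0.13,2.9],[0,0,0],80],[[0.02,-0.13,2.9],[0,0,0],60],[[0.02,-0.13,2.9],[0,0,0],30],[[0.02,-0.13,2.9],[0,0,0],10],[[0.02,-0.13,2.9],[0,0,0],10]])

```text
time: 3.2
tool_pos: [0.459, 0.2203, 0.0902]
tool_rot: [0.001, 0.131, 0.991, 0.0]
contact_force: [-0.0, -0.0, 2.6]
gripper_width: 0.234
grasp_force: 58.6
```

```bash
python3 - <<'E'
from plant import *
from h import *
z=np.load('/tmp/w2.npz'); im=z["im"]; c=cam(camera_params("wrist"),z["T"]); q=np.array([.5063,.1915])
V=im.min(2).astype(float)
T=[]
for u,v in ((187,213),(284,233),(245,176)):
    w=V[v-6:v+7,u-9:u+10]; b=w-np.median(w); m=b>0.5*b.max(); n,l=cv2.connectedComponents(m.astype(np.uint8))
    i=max(range(1,n),key=lambda i:(b*(l==i)).sum()); yy,xx=np.nonzero(l==i); p=(u-9+xx.mean(),v-6+yy.mean())
    X=onz(c,*p,.012)[:2]; T.append(X); a=X-q; print(p,len(xx),X,np.hypot(*a),np.degrees(np.arctan2(a[1],a[0])))
e=T[0]-T[1]; print("mid",(T[0]+T[1])/2,"dir",np.degrees(np.arctan2(e[1],e[0])),np.hypot(*e))
print(state())
E
```

```text
(np.float64(185.29032258064515), np.float64(213.41935483870967)) 31 [0.47926468 0.13789415] 0.060037448132626244 -116.76341703803166
(np.float64(284.44827586206895), np.float64(233.41379310344828)) 29 [0.53485778 0.2449962 ] 0.060641494613105695 61.905440409484804
(np.float64(244.625), np.float64(176.5)) 16 [0.45449742 0.21739657] 0.05791492997292286 153.4391246070796
mid [0.50706123 0.19144518] dir -117.43231991514767 0.12067080077356751
{'time': 3.2, 'joint_pos': array([ 3.01370871e-01, -9.46888155e-02,  2.00391404e+00, -1.60092874e-04,
        1.23043370e+00, -1.00562524e+00]), 'joint_vel': array([-0.00020319, -0.00035847,  0.00092912,  0.00098823, -0.0003471 ,
       -0.00061876]), 'joint_efforts': array([ 6.58156537e-02, -2.82061708e+01, -3.25391543e+01,  8.12402344e-02,
       -1.73814422e-01,  6.43614749e-04]), 'tool_pos': array([0.45904111, 0.22034567, 0.09022859]), 'tool_rot': array([9.09211477e-04, 1.31491504e-01, 9.91316823e-01, 3.37423535e-04]), 'contact_force': array([-0.00660529, -0.01110923,  2.63784741]), 'ft_torque': array([-0.11027995,  0.06709908, -0.0676437 ]), 'grasp_force': 58.60817724431399, 'gripper_width': 0.2340534246704226}
```

```bash
python3 - <<'E'
from plant import *
from h import *
A=toolT(state())[:3,:3]; C=np.array([.506,.1917])
k=lambda cr:np.array([.055*np.cos(np.radians(152.6-cr)),.055*np.sin(np.radians(152.6-cr)),-.002*cr/360])
for a,b in ((4,93),(93,182),(182,92),(92,181),(181,270)):
    print(a,b,[[round(float(x),2) for x in A.T@(k(t)-k(a))/.025] for t in np.linspace(a,b,9)[1:]])
E
```

```text
4 93 [[-0.16, 0.4, 0.0], [-0.39, 0.75, 0.01], [-0.69, 1.06, 0.01], [-1.04, 1.3, 0.01], [-1.43, 1.47, 0.02], [-1.85, 1.57, 0.02], [-2.27, 1.58, 0.02], [-2.69, 1.51, 0.03]]
93 182 [[-0.4, -0.15, 0.0], [-0.76, -0.38, 0.01], [-1.07, -0.67, 0.01], [-1.32, -1.02, 0.01], [-1.5, -1.4, 0.01], [-1.6, -1.82, 0.02], [-1.62, -2.24, 0.02], [-1.55, -2.67, 0.02]]
182 92 [[-0.06, 0.43, -0.0], [-0.05, 0.86, -0.0], [0.06, 1.28, -0.01], [0.24, 1.67, -0.01], [0.5, 2.01, -0.01], [0.81, 2.3, -0.01], [1.18, 2.53, -0.02], [1.59, 2.67, -0.02]]
92 181 [[-0.4, -0.14, 0.0], [-0.77, -0.36, 0.01], [-1.08, -0.65, 0.01], [-1.34, -0.99, 0.01], [-1.52, -1.38, 0.01], [-1.63, -1.79, 0.02], [-1.66, -2.22, 0.02], [-1.6, -2.64, 0.02]]
181 270 [[0.14, -0.4, 0.0], [0.35, -0.77, 0.0], [0.63, -1.09, 0.01], [0.97, -1.36, 0.01], [1.35, -1.55, 0.01], [1.76, -1.66, 0.01], [2.19, -1.69, 0.01], [2.61, -1.64, 0.01]]
```

jog_arm(targets=[[[-0.16,0.4,0],[0,0,0],10],[[-0.39,0.75,0.01],[0,0,0],10],[[-0.69,1.06,0.01],[0,0,0],10],[[-1.04,1.3,0.01],[0,0,0],10],[[-1.43,1.47,0.02],[0,0,0],10],[[-1.85,1.57,0.02],[0,0,0],10],[[-2.27,1.58,0.02],[0,0,0],10],[[-2.69,1.51,0.03],[0,0,0],10]])

```text
time: 4.2
tool_pos: [0.5329, 0.2392, 0.0896]
tool_rot: [-0.001, 0.131, 0.991, -0.0]
contact_force: [-6.9, -2.7, 8.7]
gripper_width: 0.243
grasp_force: 59.3
```

jog_arm(targets=[[[-0.4,-0.15,0],[0,0,0],10],[[-0.76,-0.38,0],[0,0,0],10],[[-1.07,-0.67,0],[0,0,0],10],[[-1.32,-1.02,0],[0,0,0],10],[[-1.5,-1.4,0.01],[0,0,0],10],[[-1.6,-1.82,0.01],[0,0,0],10],[[-1.62,-2.24,0.01],[0,0,0],10],[[-1.55,-2.67,0.01],[0,0,0],10]])

```text
time: 5.2
tool_pos: [0.5542, 0.1649, 0.0892]
tool_rot: [0.002, 0.131, 0.991, 0.001]
contact_force: [2.1, 4.4, 3.8]
gripper_width: 0.241
grasp_force: 59.0
```

jog_arm(targets=[[[0,0,0],[0,0,0],10],[[0,0,0],[0,0,0],10]])

```text
time: 5.45
tool_pos: [0.5536, 0.1638, 0.0891]
tool_rot: [0.001, 0.132, 0.991, -0.0]
contact_force: [-0.8, 1.8, 5.8]
gripper_width: 0.242
grasp_force: 59.2
```

At about 183°, so the half turn is done. Now back a quarter turn.

jog_arm(targets=[[[-0.06,0.43,0],[0,0,0],10],[[-0.05,0.86,0],[0,0,0],10],[[0.06,1.28,-0.01],[0,0,0],10],[[0.24,1.67,-0.01],[0,0,0],10],[[0.5,2.01,-0.01],[0,0,0],10],[[0.81,2.3,-0.01],[0,0,0],10],[[1.18,2.53,-0.02],[0,0,0],10],[[1.59,2.67,-0.02],[0,0,0],10]])

```text
time: 6.45
tool_pos: [0.5339, 0.2383, 0.0897]
tool_rot: [0.003, 0.132, 0.991, -0.001]
contact_force: [4.9, -1.4, 3.9]
gripper_width: 0.239
grasp_force: 59.0
```

jog_arm(targets=[[[0,0,0],[0,0,0],10],[[0,0,0],[0,0,0],10]])

```text
time: 6.7
tool_pos: [0.5329, 0.2389, 0.0897]
tool_rot: [0.001, 0.132, 0.991, -0.0]
contact_force: [1.3, 0.8, 6.1]
gripper_width: 0.243
grasp_force: 59.2
```

Back at about 92°. Clockwise to the stop.

jog_arm(targets=[[[-0.4,-0.14,0],[0,0,0],10],[[-0.77,-0.36,0],[0,0,0],10],[[-1.08,-0.65,0],[0,0,0],10],[[-1.34,-0.99,0],[0,0,0],10],[[-1.52,-1.38,0],[0,0,0],10],[[-1.63,-1.79,0.01],[0,0,0],10],[[-1.66,-2.22,0.01],[0,0,0],10],[[-1.6,-2.64,0.01],[0,0,0],10]])

```text
time: 7.7
tool_pos: [0.5542, 0.1651, 0.0892]
tool_rot: [0.001, 0.132, 0.991, 0.001]
contact_force: [2.0, 4.1, 4.7]
gripper_width: 0.237
grasp_force: 59.2
```

jog_arm(targets=[[[0.14,-0.4,0],[0,0,0],10],[[0.35,-0.77,0],[0,0,0],10],[[0.63,-1.09,0.01],[0,0,0],10],[[0.97,-1.36,0.01],[0,0,0],10],[[1.35,-1.55,0.01],[0,0,0],10],[[1.76,-1.66,0.01],[0,0,0],10],[[2.19,-1.69,0.01],[0,0,0],10],[[2.61,-1.64,0.01],[0,0,0],10]])

```text
time: 8.7
tool_pos: [0.4806, 0.1418, 0.0886]
tool_rot: [0.002, 0.132, 0.991, -0.0]
contact_force: [6.1, 1.4, 3.2]
gripper_width: 0.239
grasp_force: 59.0
```

jog_arm(targets=[[[0,0,0],[0,0,0],10],[[0,0,0],[0,0,0],10]])

```text
time: 8.95
tool_pos: [0.4801, 0.1421, 0.0886]
tool_rot: [0.001, 0.132, 0.991, -0.0]
contact_force: [2.1, 1.5, 6.1]
gripper_width: 0.24
grasp_force: 59.3
```

At about 270°. I'll nudge on gently to feel the stop.

jog_arm(targets=[[[0.05,0.01,0],[0,0,0],10],[[0.1,0.02,0],[0,0,0],10],[[0.1,0.02,0],[0,0,0],10]])

```text
time: 9.32
tool_pos: [0.4798, 0.1423, 0.0887]
tool_rot: [0.003, 0.132, 0.991, -0.001]
contact_force: [9.5, -0.8, 0.5]
gripper_width: 0.241
grasp_force: 58.8
```

jog_arm(targets=[[[0.06,0.01,0],[0,0,0],10],[[0.06,0.01,0],[0,0,0],10],[[0.06,0.01,0],[0,0,0],10]])

```text
time: 9.7
tool_pos: [0.4795, 0.1425, 0.0888]
tool_rot: [0.005, 0.132, 0.991, -0.001]
contact_force: [14.0, -3.2, -1.5]
gripper_width: 0.241
grasp_force: 58.7
```

Firm stop: the force rises to 14 N with almost no motion. Letting go and lifting.

jog_arm(targets=[[[0,0,0],[0,0,0],50],[[0,0,0],[0,0,0],70],[[0,0,0],[0,0,0],70],[[0,0,-1],[0,0,0],70],[[0,0,-2.5],[0,0,0],70],[[0,0,-4.5],[0,0,0],70],[[0,0,-5.5],[0,0,0],70],[[0,0,-5.5],[0,0,0],70]])

```text
time: 10.7
tool_pos: [0.4771, 0.1445, 0.2278]
tool_rot: [0.002, 0.131, 0.991, 0.0]
contact_force: [-0.6, -0.4, -0.4]
gripper_width: 0.701
grasp_force: 0.0
```

```bash
python3 - <<'E'
from plant import *
from h import *
s=state(); T=toolT(s); im,d=grab_frame("wrist"); print(s["tool_pos"],s["gripper_width"],s["contact_force"])
c=cam(camera_params("wrist"),T); P=cloud(c,d); m=orange(im)&(abs(P[...,2]-.127)<.007)&(np.hypot(P[...,0]-.506,P[...,1]-.1917)<.08)
K=P[m]; e=cv2.minEnclosingCircle(K[:,:2].astype(np.float32)); a=np.array(e[0])-[.506,.1917]; print(len(K),e,"crank",(152.6-np.degrees(np.arctan2(a[1],a[0])))%360)
cv2.imwrite("pics/w3.png",cv2.resize(im[:,:,::-1],(768,576)))
E
```

```text
[0.47712221 0.14452814 0.22775349] 0.7009146054108452 [-0.56970607 -0.42487328 -0.41460827]
354 ((0.4802801012992859, 0.14240983128547668), 0.010536536574363708) crank 270.1558165910989
```

View pics/w3.png

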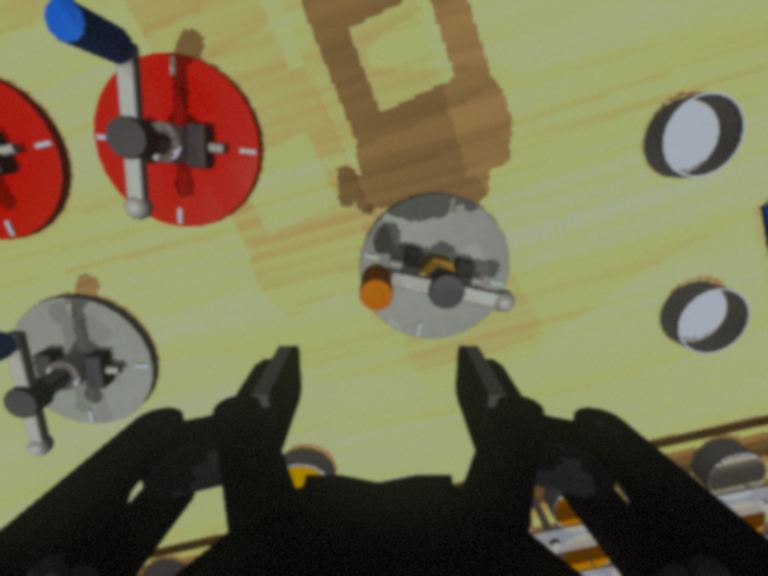

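The orange knob now stands at (376,293), over the left quarter tick. That measures 270°, at the stop. The gripper is clear and the blue crank hasn't moved. Handing in.

```bash
python3 -c "
from plant import *
print(job_done())"
```

```text
the job is handed in; nothing more can be done
None
```

I turned the orange-knob crank clockwise half a turn, back a quarter turn, then clockwise to its stop at about 270° and let go; the job is handed in, with no verdict shown, and the blue-knob crank was left alone.

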